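# Thread the return spring onto the soap dispenser's rod

## Task

Take the steel coil spring from the white dish and thread it gently down over the dispenser's upright brass rod, past both cross bars, twisting it a little wherever it snags instead of forcing it, until it sits fully down on the steel deck. Then turn it so that its two flattened sides lie parallel to the spout (between the two black lines on the deck), so that the lower bar keeps it from coming off, and let go, leaving it standing upright. Leave everything else on the counter and in the niche where it is.

Things in the scene. Friction and masses are not known exactly. Their poses are not given: they have to be found in the camera images.
- spring_mid (a point): Steel compression spring standing upright on the white dish: 50 mm tall, 37 mm outside and 31 mm inside diameter, 3 mm wire, about 70 g, open all through. Point on its axis, 25 mm above its lower end; z up along its axis. Lowest and topmost turn are flattened alike on two opposite sides, the straight sides running along x; a half turn looks and works the same.
- spring_grip (a point): Point on the spring's axis 35 mm above its lower end, the best height to grip. The upper 30 mm is a firm sleeve, gripped at any yaw; below it the coils give: the lowest turn yields upward by at most 8 mm, beginning at 1 N and taking 0.5 N more for each mm (5 N in all), then it is solid. It does not twist against the rest.
- spring_foot (a point): Centre of the underside of the spring's lowest turn, on its axis (25 mm below the mid point when not compressed); x runs along the two straight sides. The opening inside this flattened turn is 31 mm long along x but only 12 mm wide along y.
- seat (a point): Centre of the flat steel deck (66 mm diameter, 66 mm above the counter) of the fixed blue soap dispenser, at the foot of its brass rod. z up along the rod, x towards the spout, which sticks out sideways just below the deck. Two black lines on the deck run along x, 22 mm either side of the rod. Pressing the spring on the dispenser with more than 25 N, jamming forces included, damages it.
- rod_tip (a point): Top of the upright brass rod, 45 mm above the deck; 7 mm thick, ending in a small cone. It carries two brass cross bars, each 27 mm long, 8 mm wide and 5 mm high, centred on the rod. The spring's end turn passes a bar only with its straight sides along the bar's length within about 9 degrees; otherwise it snags on top of it. The axes are those of the seat.
- upper_bar (a point): Centre of the upper cross bar, 32.5 mm above the deck (bar from 30 to 35 mm). The axes given are those of the seat, not of the bar: the bar's length lies within 0.65 rad either way of x, differently each time, not reported. It does not turn.
- lower_bar (a point): Centre of the lower cross bar, 10.5 mm above the deck (bar from 8 to 13 mm). The axes given are those of the seat, not of the bar: the bar's length lies 0.85 to 2.3 rad anticlockwise (seen from above) from x, differently each time, not reported. It does not turn. Below it the 3 mm end turn has room to turn freely on the deck.
- dish: Round white ceramic dish, fixed, 116 mm across, 13 mm high at the rim, its floor 10 mm above the counter; the spring stands on its middle. Origin: centre of its underside.
- bottle: Dark green glass bottle with black screw cap, 56 mm diameter, 160 mm tall, standing in the plywood niche; leave alone. Origin: centre of its underside.
- cup: White ceramic cup, 72 mm across, 85 mm tall, in the niche; leave alone. Origin: centre of its underside.
- brush_stand: White plastic shaving brush stand, 64 mm base, 116 mm tall, in the niche; leave alone. Origin: centre of its underside.
- pill_box: Blue pill organiser with seven flip lids, 36 x 150 x 23 mm, on the counter; leave alone. Origin: centre of its underside.
- tweezers_case: Steel tweezers case, 26 x 110 x 14 mm, on the counter; leave alone. Origin: centre of its underside.
- press_head: Steel press head taken off the dispenser, 52 mm diameter, 26 mm high, on the counter; leave alone. Origin: centre of its underside.
- nut: Brass ring nut, 44 mm outside, 28 mm inside, 12 mm high, on the counter; leave alone. Origin: centre of its underside.
Things that resemble listed ones, but are neither listed nor needed, are in the scene too. What is shaped like the part that bears spring_mid but red is not meant.

How it is judged:
On the way, in this order (a step that is already met when the one before it is completed fails the run):
1. the spring's lower end is around the rod and below the top of the upper bar (horizontal distance between spring_foot and seat below 0.006 m and z of spring_foot in the frame of seat below 0.028 m), for 0.1 s.
2. the spring's lower end is past the lower bar and down on the deck (horizontal distance between spring_foot and seat below 0.006 m and z of spring_foot in the frame of seat below 0.0045 m), for 0.1 s.
At the end, for the whole second after the job is handed in: The spring stands upright (within 0.15 rad) around the rod, its lowest turn on the deck (within 4 mm) and centred on the rod within 6 mm, its flattened sides parallel to the spout's direction within 0.35 rad, released and at rest (horizontal distance between spring_foot and seat below 0.006 m and z of spring_foot in the frame of seat below 0.004 m and angle between spring_mid's own z axis and vertical below 0.15 rad and angle between the x axis of spring_foot and the x axis of seat, either way round below 0.35 rad and linear speed of spring below 0.02 m/s); the robot touches nothing.
It fails at once if the spring is pressed on the dispenser with more than 25 N (contact force between spring and dispenser above 25 N).
It fails at once if the arm or fingers push on the dispenser with more than 10 N (contact force between any of the fingers, the arm and dispenser above 10 N).
It fails at once if a thing on the counter or in the niche (bottle, cup, brush stand, pill organiser, tweezers case, press head, nut) is moved by more than 30 mm (distance of any of bottle, cup, brush_stand, pill_box, tweezers_case, press_head, nut from where it was at the start of the episode above 0.03 m).
It also fails if it takes over 72 s, if anything falls off the work surface, if the arm or the gripper's body presses on something with over 40 N, if the wrist force passes 120 N, or if a joint passes its speed limit or range.

## Robot

A 6-joint arm with a two-finger parallel gripper is mounted at the origin on the work surface. World frame = base frame: x ahead of the robot, y to its left, z up, the work surface at z = 0. Lengths are in m, angles in rad, forces in N, time in s.
With the tool pointing down it reaches from about 0.275 to 0.825 m from the base axis. Payload 5.2 kg.
Tool frame: the origin (TCP) lies on the mounting face of the last link; the fingertips stand 186 mm ahead of it and the grasp point (between the pads) lies 167 mm ahead of it; x points along the fingers, y is the direction in which the jaws open and shut, and the axes are right-handed (so a half turn about x gives the same grasp; the last joint's range is limited). The gripper opens to 93 mm and grips with 3 to 60 N. Pads are 15 mm wide; open, the fingers measure 128 mm over their backs; the gripper's body (75 mm by 188 mm) begins 65 mm behind the grasp point.
Start: joints at [0.924, 0.259, 1.535, -0, 1.348, -0.203], TCP at [0.236, 0.497, 0.405] pointing down, gripper open.
Joint ranges: [-3.14, 3.14], [-0.91, 2.08], [0.19, 2.58], [-1.22, 4.36], [0.22, 2.71], [-3.12, 3.12]. Speed limits (rad/s): [2.57, 2.57, 3.14, 3.14, 3.14, 3.14].

## Interface

Orientations are given as a 3x3 rotation matrix whose columns are the frame's x, y, z axes.
In Python, from workcell import ctrl, capture, get_calibration gives the robot as it stands.
- The arm moves only by the shell command python3 -m creep 'ROWS'. ROWS is JSON, one flat list of numbers, 5 for each row, row after row: the opening in per cent of the stroke, from 0 (shut) to 100 (fully open), then the shift along the tool's x, y, z in units of 30 mm (1.0 is 30 mm), then the turn about the tool's x in units of 6 degrees (1.0 is 6 degrees). In form: [jaw, x, y, z, spin, jaw, x, y, z, spin, ...]. A call has 1 to 8 rows; each row shifts and turns the commanded pose from where the row before left it, along the tool's axes as they then stand; what a row does not reach is not made up. A row lasts 1/12 s, in which the tool goes at most 41.7 mm and 7.16 degrees, less where a joint would pass 70% of its speed; a pose out of reach is approached as far as the arm can. A call is refused whole if a number of a shift passes 1 or a number of a turn 1, either way. A call with a gripper value outside its range is refused whole. The fingers move at their own pace and stop on an object; the grip force is fixed at half the most. Time passes only in rows, so rows that do not move let the fingers close. It gives the time, the measured TCP pose, the force and the opening at its end, in the units of the state.
- ctrl.sense(): the state, without advancing time (a new reading comes with each control period).
- capture(name): name is "side" or "top" or "wrist"; returns the picture (420x560x3 uint8, red, green, blue); there is no depth.
- get_calibration(name): a dict with "vertical_fov" (degrees; the focal length in pixels is half the picture's height over the tangent of half this angle, whatever the lens; pixels are square), "cx", "cy" (the principal point, pixels), "eye" and "rotation" of the camera in the world; the wrist camera has in their place "hand_eye" (4x4, takes a point from camera to tool coordinates, whose origin is the TCP and whose axes are the tool frame's). Camera axes: x right, y down, z forward; pixel columns grow to the right and rows downward; lengths in m; the calibration is good to about 2 mm. A picture is of the moment at which its call begins: read the wrist's pose just before it. get_calibration takes no time and is no camera call.
- ctrl.finish_job(): hands the job in, once; it reports no verdict.
The state is a dict: "t": time; "joint_positions": joint angles; "joint_vel": joint speeds; "effort": joint torques, N m; "tool_pos": TCP position; "tool_rot": TCP orientation; "contact_force": force on the tool from outside, world axes, zero at the start; "wrist_torque": the same for the moment, N m; "gripper_width": finger opening in m.
Only numpy, scipy, OpenCV 4.12 (cv2) and the standard library are available. Lean on these libraries where they do the work, as an engineer would, in place of code of your own. Each camera call takes 0.05 s, during which the arm holds its last target.

## Working session

There is one attempt and no reset: what is moved stays moved. The work goes in short steps, Python scripts to look and compute and a shell command to move; the robot and the scene stay as the last step left them, time stands still between calls to the robot, and variables do not carry over. Pictures are saved under pics/ and viewed, and the job is handed in when it is done.

```bash
ls; mkdir -p pics
python3 - <<'E'
from workcell import ctrl, capture, get_calibration
import cv2
print(ctrl.sense())
for n in ["side","top","wrist"]:
    print(n,get_calibration(n))
    cv2.imwrite(f"pics/a_{n}.png",capture(n)[:,:,::-1])
E
```

```text
pics
{'t': 0.0, 'joint_positions': array([ 9.24212259e-01,  2.59334253e-01,  1.53605054e+00, -2.64114598e-05,
        1.34798510e+00, -2.02787493e-01]), 'joint_vel': array([-0.00031645, -0.00069387, -0.00127882, -0.00347196,  0.00028993,
        0.00117088]), 'effort': array([ 1.79468784e-04, -4.37291408e+01, -2.84002072e+01,  7.16850045e-02,
        4.13002563e-02, -1.73192125e-04]), 'tool_pos': array([0.2360052 , 0.4965646 , 0.40393517]), 'tool_rot': array([[-1.05016136e-03,  4.29365136e-01,  9.03130376e-01],
       [-1.43401400e-03,  9.03129299e-01, -4.29366292e-01],
       [-9.99998420e-01, -1.74600549e-03, -3.32715880e-04]]), 'contact_force': array([-0.4373373 ,  0.06052313, -0.60180149]), 'wrist_torque': array([-0.01146603,  0.07808365, -0.05801192]), 'gripper_width': 0.09259256261576215}
side {'vertical_fov': 48.70089227768927, 'cx': 276.39785961731843, 'cy': 214.61614184422686, 'eye': array([ 0.29602876, -0.9467675 ,  1.06153045]), 'rotation': array([[ 0.93849944, -0.26124892,  0.22576051],
       [-0.34511844, -0.68971374,  0.63654397],
       [-0.0105863 , -0.67531027, -0.73745777]])}
top {'vertical_fov': 53.586254241849225, 'cx': 283.8063659601079, 'cy': 211.33807326798944, 'eye': array([ 0.42362857, -0.10062276,  1.26507945]), 'rotation': array([[-0.01759363, -0.99116957,  0.13142813],
       [-0.99983701,  0.01690814, -0.00632995],
       [ 0.00405185, -0.13151808, -0.99130549]])}
wrist {'vertical_fov': 64.88041270366453, 'cx': 281.9653276217072, 'cy': 208.33810996271055, 'hand_eye': array([[ 1.70872448e-04, -2.76328224e-01,  9.61063309e-01,
         2.00698958e-02],
       [ 9.99999768e-01,  6.81099344e-04,  1.80368597e-05,
         1.47111467e-04],
       [-6.59563683e-04,  9.61063083e-01,  2.76328276e-01,
        -7.70540421e-02],
       [ 0.00000000e+00,  0.00000000e+00,  0.00000000e+00,
         1.00000000e+00]])}
```

View pics/a_top.png

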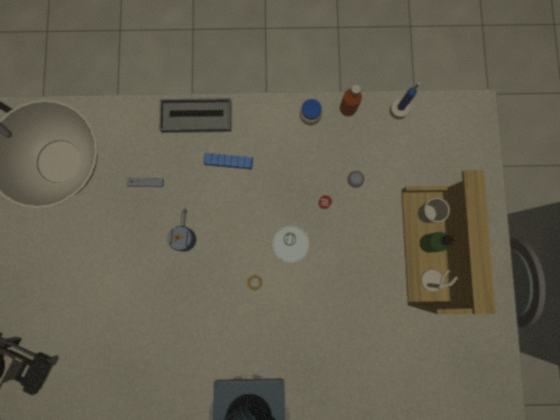

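View pics/a_side.png

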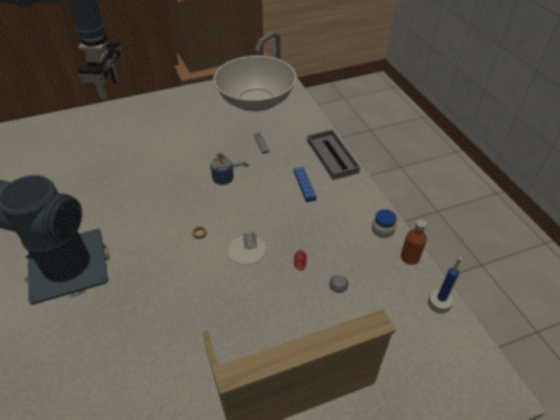

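View pics/a_wrist.png

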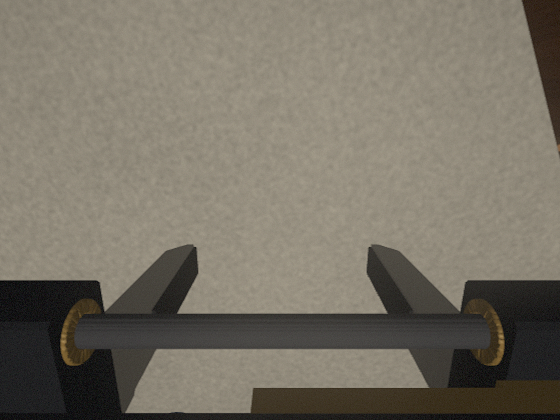

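Top view: dish and spring near (290,242), dispenser near (181,237) with its spout pointing up to (184,212). Next I'll measure both by ray casting.

```bash
cat > h.py <<'E'
import numpy as np, cv2
from workcell import ctrl, capture, get_calibration
def cam(name, st=None):
    c=get_calibration(name); f=210/np.tan(np.radians(c["vertical_fov"]/2))
    if "eye" in c: return f,c["cx"],c["cy"],np.array(c["eye"]),np.array(c["rotation"])
    st=st or ctrl.sense(); H=np.array(c["hand_eye"]); R=np.array(st["tool_rot"])
    return f,c["cx"],c["cy"],np.array(st["tool_pos"])+R@H[:3,3],R@H[:3,:3]
def ray(C,u,v):
    f,cx,cy,e,R=C; d=R@np.array([(u-cx)/f,(v-cy)/f,1.]); return e,d/np.linalg.norm(d)
def onz(C,u,v,z):
    e,d=ray(C,u,v); return e+d*(z-e[2])/d[2]
def proj(C,p):
    f,cx,cy,e,R=C; q=R.T@(np.array(p)-e); return np.array([f*q[0]/q[2]+cx,f*q[1]/q[2]+cy])
def tri(C1,p1,C2,p2):
    e1,d1=ray(C1,*p1); e2,d2=ray(C2,*p2)
    s=np.linalg.lstsq(np.c_[d1,-d2],e2-e1,rcond=None)[0]
    a,b=e1+s[0]*d1,e2+s[1]*d2; return (a+b)/2,np.linalg.norm(a-b)
E
python3 - <<'E'
import cv2,numpy as np
a=cv2.imread('pics/a_top.png'); s=cv2.imread('pics/a_side.png')
def c(i,x0,y0,w,h,k): return np.clip(cv2.resize(i[y0:y0+h,x0:x0+w],None,fx=k,fy=k,interpolation=cv2.INTER_CUBIC).astype(float)*1.6,0,255)
cv2.imwrite('pics/c1.png',np.hstack([c(a,145,200,50,50,7),c(a,265,215,50,50,7)]))
cv2.imwrite('pics/c2.png',np.hstack([c(s,205,145,50,50,7),c(s,222,220,50,50,7)]))
E
```

```text
[ WARN:0@0.089] global loadsave.cpp:1063 imwrite_ Unsupported depth image for selected encoder is fallbacked to CV_8U.
```

View pics/c1.png

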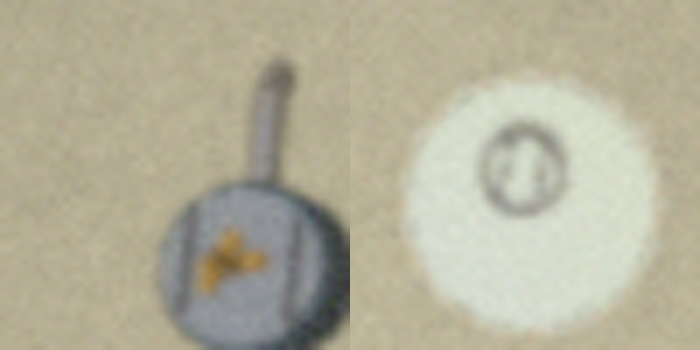

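View pics/c2.png

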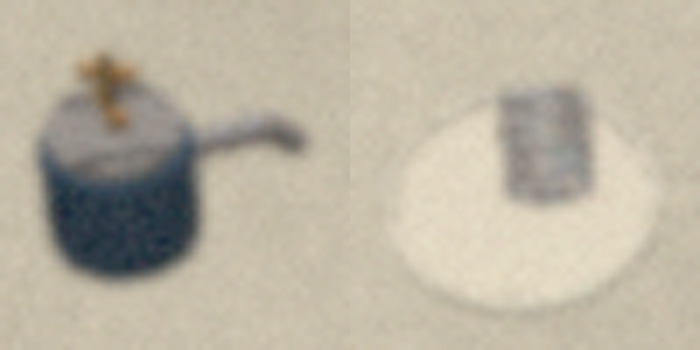

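Run:
```python
from h import *
T=cam("top");S=cam("side")
print("dish c", onz(T,290.9,243.9,.013), "side", onz(S,222+(525-350)/7,220+205/7,.013))
print("spring top",onz(T,289.6,239,.06), "side top", onz(S,222+(545-350)/7,220+97/7,.06))
print("spring tri",tri(T,(289.6,239),S,(222+(545-350)/7,220+97/7)))
print("deck",onz(T,145+245/7,200+268/7,.066),"side",onz(S,205+120/7,145+135/7,.066))
print("rodtip",onz(T,145+232/7,200+262/7,.111),"side",onz(S,205+103/7,145+60/7,.111))
print("spout", onz(T,145+280/7,200+75/7,.055))
print(tri(T,(145+232/7,200+262/7),S,(205+103/7,145+60/7)))
```

```text
dish c [ 0.49053467 -0.12820289  0.013     ] side [ 0.49152603 -0.1384702   0.013     ]
spring top [ 0.50226254 -0.12368189  0.06      ] side top [ 0.50717082 -0.12485427  0.06      ]
spring tri (array([ 0.50477862, -0.12412356,  0.05946193]), np.float64(0.005024945469644378))
deck [0.50940021 0.19212369 0.066     ] side [0.51280629 0.18201686 0.066     ]
rodtip [0.50864916 0.18631841 0.111     ] side [0.50965638 0.18308625 0.111     ]
spout [0.59085049 0.18138983 0.055     ]
(array([0.5096317 , 0.18700641, 0.10777747]), np.float64(0.0015064921822761873))
```

```bash
python3 -m creep '[100,0,-0.42,0.97,0,100,0,-0.42,0.97,0,100,0,-0.42,0.97,0,100,0,-0.42,0.97,0,100,0,-0.42,0.97,0,100,0,-0.42,0.97,0,100,0,-0.42,0.97,0,100,0,-0.42,0.97,0]'
python3 -m creep '[100,0,-0.42,0.97,0,100,0,-0.42,0.97,0,100,0,-0.42,0.97,0,100,0,-0.42,0.97,0,100,0,-0.42,0.97,0,100,0,0,0,0,100,0,0,0,0]'
python3 - <<'E'
from h import *
st=ctrl.sense(); print(st["t"],st["tool_pos"],st["tool_rot"],st["joint_positions"])
cv2.imwrite("pics/b_w.png",capture("wrist")[:,:,::-1])
E
```

```text
t: 0.82
tool_pos: [0.4038, 0.3044, 0.4046]
tool_rot: [[-0.0, 0.429, 0.903], [-0.0, 0.903, -0.429], [-1.0, -0.0, -0.0]]
contact_force: [1.0, 0.8, 0.1]
gripper_width: 0.0925
t: 1.4
tool_pos: [0.5083, 0.1851, 0.4041]
tool_rot: [[-0.001, 0.432, 0.902], [-0.0, 0.902, -0.432], [-1.0, -0.001, -0.001]]
contact_force: [-0.9, 0.8, 0.3]
gripper_width: 0.0934
1.4 [0.50827883 0.18507761 0.40414229] [[-1.15248798e-03  4.32235150e-01  9.01760194e-01]
 [-1.37430369e-05  9.01760786e-01 -4.32235451e-01]
 [-9.99999336e-01 -5.10539087e-04 -1.03332825e-03]] [ 1.42858157e-01  2.43054385e-01  1.55720101e+00  1.54488994e-04
  1.34247997e+00 -9.81002938e-01]
```

View pics/b_w.png

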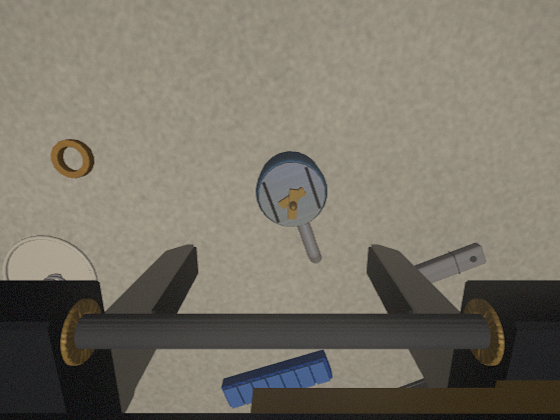

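The wrist view shows the dispenser near (292,190), the rod tip near (293,207) and the two bars. I'll zoom in there.

Run:
```python
import cv2,numpy as np
a=cv2.imread('pics/b_w.png')
x0,y0=250,145
c=cv2.resize(a[y0:y0+70,x0:x0+85],None,fx=8,fy=8,interpolation=cv2.INTER_CUBIC)
cv2.imwrite('pics/b_c.png',np.clip(c.astype(float)*1.6,0,255).astype(np.uint8))
```

```text
(no output)
```

View pics/b_c.png

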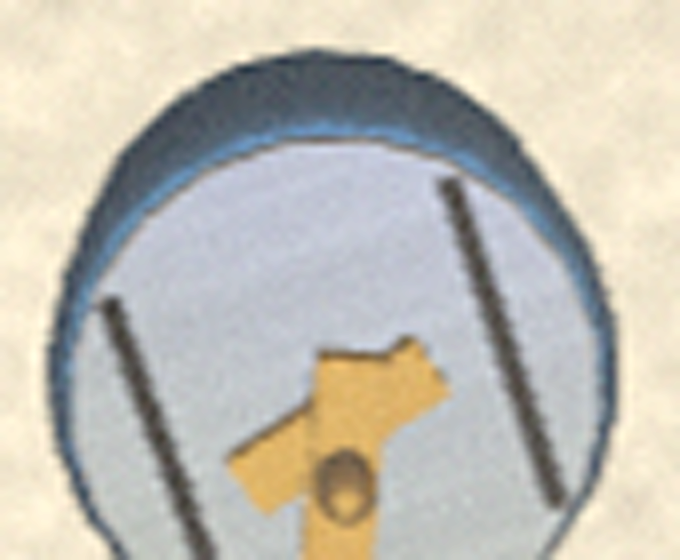

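Run:
```python
import cv2,numpy as np
a=cv2.imread('pics/b_w.png')
x0,y0=250,165
c=cv2.resize(a[y0:y0+70,x0:x0+85],None,fx=8,fy=8,interpolation=cv2.INTER_CUBIC)
cv2.imwrite('pics/b_c2.png',np.clip(c.astype(float)*1.6,0,255).astype(np.uint8))
```

```text
(no output)
```

View pics/b_c2.png

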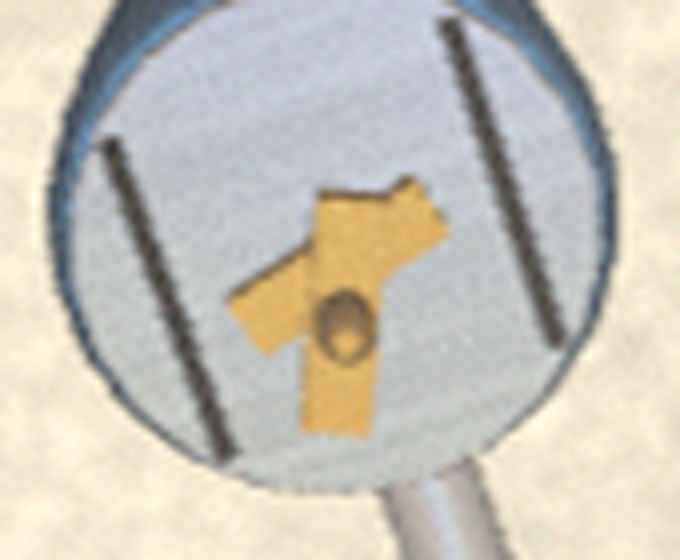

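Run:
```python
from h import *
st={'tool_pos':[0.50827883,0.18507761,0.40414229],'tool_rot':[[-1.15248798e-03,4.32235150e-01,9.01760194e-01],[-1.37430369e-05,9.01760786e-01,-4.32235451e-01],[-9.99999336e-01,-5.10539087e-04,-1.03332825e-03]]}
C=cam("wrist",st)
P=lambda x,y,z: onz(C,(x+.5)/8-.5+250,(y+.5)/8-.5+165,z)
ang=lambda a,b: np.arctan2(*(b-a)[[1,0]])
u=[P(x,y,.101) for x,y in [(318,190),(392,196),(370,437),(302,430)]]
l=[P(x,y,.079) for x,y in [(228,298),(412,178),(450,232),(268,354)]]
k=[P(x,y,.066) for x,y in [(108,140),(228,458),(450,20),(558,345)]]
n=np.linalg.norm
print("upper c",np.mean(u,0),"len",n((u[0]+u[1]-u[2]-u[3])/2),"wid",n((u[0]-u[1]+u[3]-u[2])/2),"ang",ang((u[0]+u[1])/2,(u[2]+u[3])/2),ang(u[0],u[3]),ang(u[1],u[2]))
print("lower c",np.mean(l,0),"len",n((l[0]+l[3]-l[1]-l[2])/2),"wid",n((l[0]+l[1]-l[2]-l[3])/2),ang(l[0],l[1]),ang(l[3],l[2]))
print("lines",ang(k[0],k[1]),ang(k[2],k[3]),np.mean(k,0), n((k[0]+k[1]-k[2]-k[3])/2))
print("tip",P(345,330,.111))
```

```text
upper c [0.512344   0.19372965 0.101     ] len 0.027722244835002886 wid 0.00791892003186826 ang -0.5134669338132222 -0.5053212085292864 -0.5215587618395662
lower c [0.51226974 0.19366449 0.079     ] len 0.026253442091871845 wid 0.008221106355714696 1.7170501135472644 1.7340089047694611
lines -0.10490966057381784 -0.10895733299107584 [0.51268294 0.19346259 0.066     ] 0.04402808251597667
tip [0.51125919 0.1938524  0.111     ]
```

```bash
python3 -m creep '[100,0.13,-0.94,0.43,0,100,0.13,-0.94,0.43,0,100,0.13,-0.94,0.43,0,100,0.13,-0.94,0.43,0,100,0.13,-0.94,0.43,0,100,0.13,-0.94,0.43,0,100,0.13,-0.94,0.43,0,100,0.13,-0.94,0.43,0]'
python3 -m creep '[100,0.13,-0.94,0.43,0,100,0.13,-0.94,0.43,0,100,0,0,0,0,100,0,0,0,0,100,0,0,0,0]'
python3 - <<'E'
from h import *
import json
st=ctrl.sense(); print(st["t"],st["tool_pos"],st["tool_rot"],st["joint_positions"])
a=capture("wrist")[:,:,::-1]
cv2.imwrite("pics/d_w.png",a)
json.dump({k:np.array(st[k]).tolist() for k in("tool_pos","tool_rot")},open("d.json","w"))
x0,y0=235,150
c=cv2.resize(a[y0:y0+75,x0:x0+95],None,fx=8,fy=8,interpolation=cv2.INTER_CUBIC)
cv2.imwrite('pics/d_c.png',np.clip(c.astype(float)*1.4,0,255).astype(np.uint8))
E
```

```text
t: 2.12
tool_pos: [0.5031, -0.0614, 0.3735]
tool_rot: [[0.0, 0.427, 0.904], [0.001, 0.904, -0.427], [-1.0, 0.0, -0.0]]
contact_force: [0.3, -0.2, 0.5]
gripper_width: 0.0934
t: 2.53
tool_pos: [0.5027, -0.1223, 0.3657]
tool_rot: [[-0.0, 0.429, 0.903], [0.001, 0.903, -0.429], [-1.0, 0.001, -0.001]]
contact_force: [-0.0, -0.2, 0.7]
gripper_width: 0.0931
2.5333 [ 0.50267225 -0.12232365  0.36574084] [[-3.98585864e-04  4.28735801e-01  9.03429828e-01]
 [ 1.00678050e-03  9.03429614e-01 -4.28735255e-01]
 [-9.99999414e-01  7.38667726e-04 -7.91737119e-04]] [-4.54811768e-01  2.30856854e-01  1.67114827e+00  7.71044824e-04
  1.24038796e+00 -1.58276572e+00]
```

View pics/d_w.png

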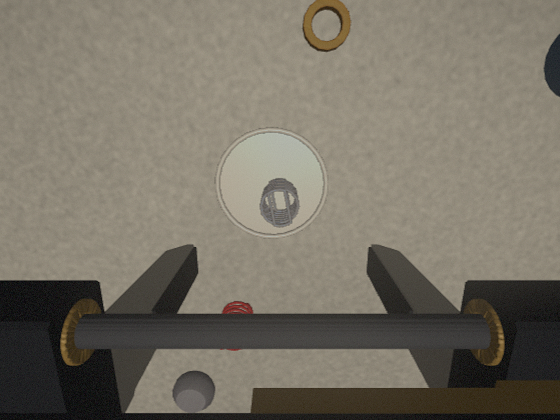

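View pics/d_c.png

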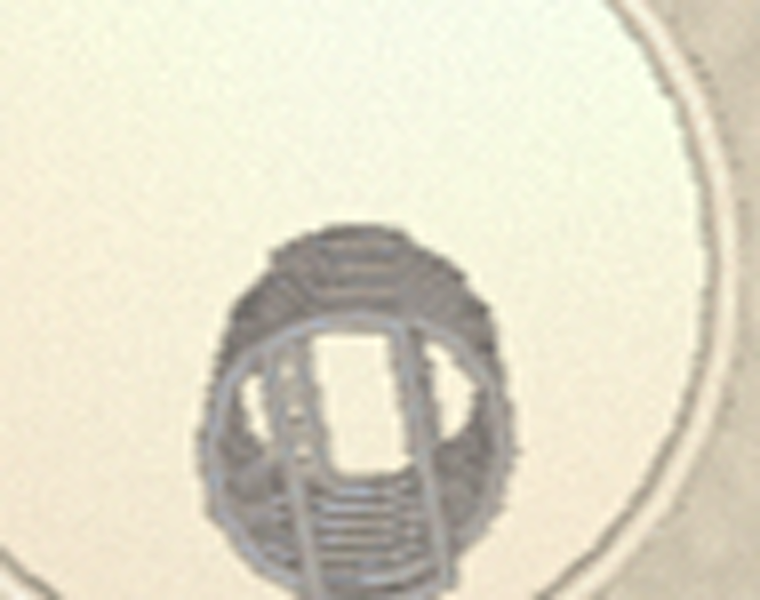

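Run:
```python
import cv2,numpy as np
a=cv2.imread('pics/d_w.png')
x0,y0=250,170
c=cv2.resize(a[y0:y0+62,x0:x0+60],None,fx=9,fy=9,interpolation=cv2.INTER_CUBIC)
cv2.imwrite('pics/d_c2.png',np.clip(c.astype(float)*1.4,0,255).astype(np.uint8))
```

```text
(no output)
```

View pics/d_c2.png

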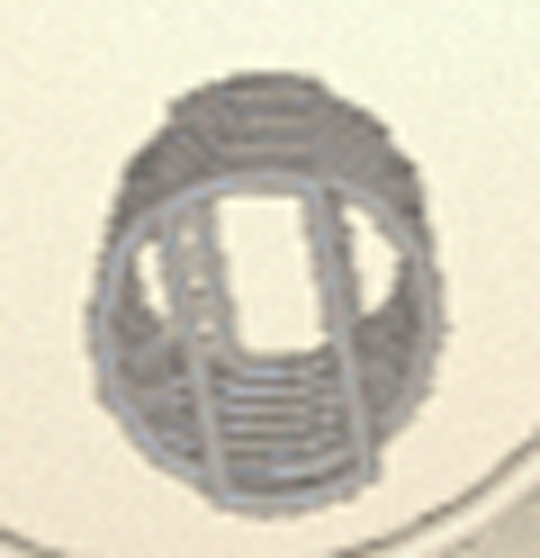

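Run:
```python
from h import *
import json
C=cam("wrist",json.load(open("d.json")))
P=lambda x,y,z: onz(C,(x+.5)/9-.5+250,(y+.5)/9-.5+170,z)
ang=lambda a,b: np.arctan2(*(b-a)[[1,0]])
n=np.linalg.norm
z=.0585
q=[P(*p,z) for p in [(92,320),(440,320),(268,168),(270,513)]]
print("x-mid",(q[0]+q[1])/2,n(q[0]-q[1]),"y-mid",(q[2]+q[3])/2,n(q[2]-q[3]), "centre",P(266,340,z))
k=[P(*p,.0595) for p in [(178,200),(222,495),(320,190),(365,475)]]
print("flats",ang(k[0],k[1]),ang(k[2],k[3]),np.mean(k,0),"dist of lines",abs(np.cross((k[1]-k[0])[:2]/n(k[1]-k[0]),(k[2]-k[0])[:2])))
k=[P(*p,.0115) for p in [(215,200),(235,350),(305,205),(328,340)]]
print("low",ang(k[0],k[1]),ang(k[2],k[3]),np.mean(k,0),abs(np.cross((k[1]-k[0])[:2]/n(k[1]-k[0]),(k[2]-k[0])[:2])))
# dish rim
a=cv2.imread('pics/d_w.png');g=cv2.cvtColor(a,cv2.COLOR_BGR2LAB)
import sys
for p in [(216,182),(327,182),(271,128),(271,238)]: print(onz(C,*p,.013))
```

```text
x-mid [ 0.50375747 -0.1252693   0.0585    ] 0.03487121910069077 y-mid [ 0.50608448 -0.12604358  0.0585    ] 0.03601475862250574 centre [ 0.50563753 -0.12616615  0.0585    ]
flats -0.308348155553575 -0.2869700981295283 [ 0.50581194 -0.12562993  0.0595    ] dist of lines 0.014024226011815267
low -0.32014675990336 -0.2766913519373792 [ 0.51058119 -0.12830581  0.0115    ] 0.010225348298067668
[ 0.4651028  -0.17883383  0.013     ]
[ 0.51378814 -0.07610052  0.013     ]
[ 0.44082746 -0.10446242  0.013     ]
[ 0.54432909 -0.15466134  0.013     ]<stdin>:11: DeprecationWarning: Arrays of 2-dimensional vectors are deprecated. Use arrays of 3-dimensional vectors instead. (deprecated in NumPy 2.0)
<stdin>:13: DeprecationWarning: Arrays of 2-dimensional vectors are deprecated. Use arrays of 3-dimensional vectors instead. (deprecated in NumPy 2.0)
```

```bash
python3 -m creep '[100,0.9,-0.07,0.15,0,100,0.9,0,0,0,100,0.9,0,0,0,100,0.9,0,0,0,100,0,0,0,0,100,0,0,0,0,100,0,0,0,0]'
python3 - <<'E'
from h import *
import json
st=ctrl.sense(); print(st["t"],st["tool_pos"])
a=capture("wrist")[:,:,::-1]
cv2.imwrite("pics/e_w.png",a)
json.dump({k:np.array(st[k]).tolist() for k in("tool_pos","tool_rot")},open("e.json","w"))
C=cam("wrist",st)
print(proj(C,np.array(st["tool_pos"])+np.array(st["tool_rot"])@[.167,0,0]),proj(C,[.5057,-.1261,.0585]))
E
```

```text
t: 3.17
tool_pos: [0.5067, -0.1268, 0.2592]
tool_rot: [[0.002, 0.428, 0.904], [-0.001, 0.904, -0.428], [-1.0, 0.0, 0.002]]
contact_force: [-0.2, 0.0, 0.1]
gripper_width: 0.0934
3.1667 [ 0.5067395  -0.12677629  0.25918007]
[281.61327819 276.35423004] [281.92771764 246.81049359]
```

View pics/e_w.png

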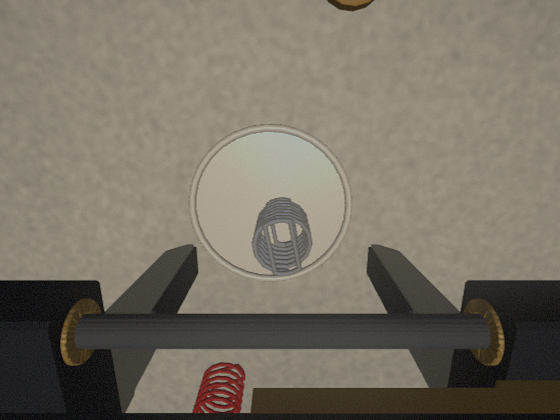

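The spring's top ring centres at about (282,248), against a prediction of (282,247), so the measurement holds. Now I'll descend and grip.

```bash
python3 -m creep '[100,0.5,0,-0.04,0,100,0.5,0,0,0,100,0.57,0,0,0,100,0,0,0,0,0,0,0,0,0,0,0,0,0,0,0,0,0,0,0,0,0,0,0,0]'
python3 -m creep '[0,0,0,0,0,0,0,0,0,0,0,0,0,0,0,0,0,0,0,0]'
python3 - <<'E'
from h import *
import json
st=ctrl.sense(); print(st["t"],st["tool_pos"])
a=capture("wrist")[:,:,::-1]
cv2.imwrite("pics/f_w.png",a)
E
```

```text
t: 3.88
tool_pos: [0.5055, -0.1272, 0.212]
tool_rot: [[0.002, 0.429, 0.903], [-0.001, 0.903, -0.429], [-1.0, -0.0, 0.002]]
contact_force: [-0.5, -0.2, -0.7]
gripper_width: 0.0712
t: 4.22
tool_pos: [0.505, -0.127, 0.2108]
tool_rot: [[0.0, 0.429, 0.903], [-0.0, 0.903, -0.429], [-1.0, -0.0, 0.0]]
contact_force: [-0.5, -0.2, 0.3]
gripper_width: 0.0443
4.2167 [ 0.50495492 -0.12702419  0.21075023]
```

View pics/f_w.png

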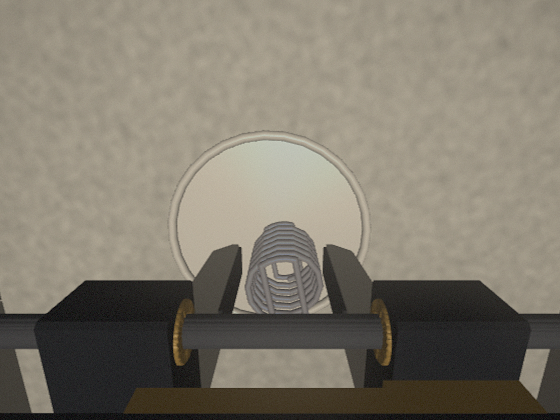

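```bash
python3 -m creep '[0,0,0,0,0,0,0,0,0,0,0,0,0,0,0,0,0,0,0,0]'
python3 -m creep '[0,0,0,0,0,0,-0.3,0,0,0,0,-0.5,0,0,0,0,-0.5,0,0,0,0,-0.5,0,0,0,0,0,0,0,0]'
python3 - <<'E'
from h import *
a=capture("wrist")[:,:,::-1]
cv2.imwrite("pics/g_w.png",a)
E
```

```text
t: 4.6
tool_pos: [0.505, -0.127, 0.2106]
tool_rot: [[-0.0, 0.429, 0.903], [0.0, 0.903, -0.429], [-1.0, 0.0, -0.0]]
contact_force: [0.3, 0.2, 0.3]
gripper_width: 0.037
t: 5.1
tool_pos: [0.506, -0.1274, 0.2678]
tool_rot: [[0.005, 0.429, 0.903], [-0.002, 0.903, -0.429], [-1.0, -0.0, 0.005]]
contact_force: [0.7, -0.8, -0.2]
gripper_width: 0.037
```

View pics/g_w.png

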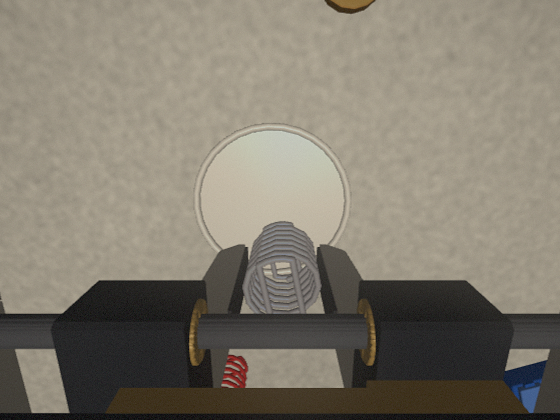

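Run:
```python
import cv2,numpy as np
a=cv2.imread('pics/g_w.png')
x0,y0=232,210
c=cv2.resize(a[y0:y0+112,x0:x0+98],None,fx=5,fy=5,interpolation=cv2.INTER_CUBIC)
cv2.imwrite('pics/g_c.png',np.clip(c.astype(float)*1.6,0,255).astype(np.uint8))
```

```text
(no output)
```

View pics/g_c.png

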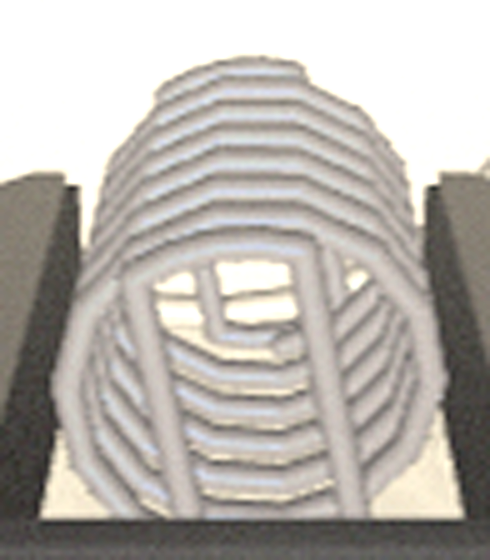

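Run:
```python
from h import *
st={'tool_pos':[0,0,0],'tool_rot':np.eye(3).tolist()}
C=cam("wrist",st)
def P(x,y,X):
    e,d=ray(C,(x+.5)/5-.5+232,(y+.5)/5-.5+210); return e+d*(X-e[0])/d[0]
for X in(.1506,.1521):
  q=[P(*p,X) for p in [(55,385),(443,375),(262,228)]]
  print(X,(q[0]+q[1])/2,np.linalg.norm(q[0]-q[1]),q[2])
k=[P(*p,.1512) for p in [(135,285),(190,515),(305,245),(355,515)]]
A=lambda a,b:np.arctan2((b-a)[2],(b-a)[1])
print(k,A(k[0],k[1]),A(k[2],k[3]))
# midline y at z=0
for a,b in((k[0],k[1]),(k[2],k[3])): print(a[1]+(b[1]-a[1])*(0-a[2])/(b[2]-a[2]))
```

```text
0.1506 [ 1.50600000e-01 -9.22728754e-05 -4.09367031e-03] 0.03421384714646568 [ 0.1506      0.00103559 -0.01862803]
0.1521 [ 1.52100000e-01 -9.50233005e-05 -3.25523500e-03] 0.03460702026616833 [ 0.1521      0.00104581 -0.01795661]
[array([ 0.1512    , -0.00999737, -0.0129717 ]), array([ 0.1512    , -0.00543375,  0.00992469]), array([ 0.1512    ,  0.00475738, -0.01676944]), array([0.1512    , 0.00955401, 0.00991314])] 1.3740581399559835 1.3929299559442525
-0.007411899003570016
0.007771962349326519
```

```bash
python3 -m creep '[0,-1,0,0,0,0,-1,0,0,0,0,-1,0.4,-0.18,0,0,-0.5,0.97,-0.44,0,0,0,0.97,-0.44,0,0,0,0.97,-0.44,0,0,0,0.97,-0.44,0,0,0,0.97,-0.44,0]'
python3 -m creep '[0,0,0.97,-0.44,0,0,0,0.97,-0.44,0,0,0,0.97,-0.44,0,0,0,0.97,-0.44,0,0,0,0.6,-0.27,0,0,0,0,0,0,0,0,0,0,0]'
python3 -m creep '[0,0,0,0,1,0,0,0,0,1,0,0,0,0,0.2,0,0,0,0,0,0,0,0,0,0]'
python3 - <<'E'
from h import *
st=ctrl.sense(); print(st["tool_pos"],st["tool_rot"],st["contact_force"])
a=capture("wrist")[:,:,::-1]
cv2.imwrite("pics/i_w.png",a)
E
```

```text
t: 5.82
tool_pos: [0.5076, 0.0472, 0.3688]
tool_rot: [[-0.001, 0.43, 0.903], [0.0, 0.903, -0.43], [-1.0, -0.0, -0.001]]
contact_force: [0.3, -0.8, -0.6]
gripper_width: 0.0374
t: 6.4
tool_pos: [0.5104, 0.1942, 0.3685]
tool_rot: [[-0.002, 0.427, 0.904], [-0.001, 0.904, -0.427], [-1.0, -0.002, -0.001]]
contact_force: [-0.1, -0.6, -0.9]
gripper_width: 0.0373
t: 6.82
tool_pos: [0.5109, 0.1925, 0.3694]
tool_rot: [[-0.0, 0.623, 0.782], [-0.0, 0.782, -0.623], [-1.0, -0.001, -0.0]]
contact_force: [0.2, 0.5, -0.4]
gripper_width: 0.0371
[0.51090341 0.19246003 0.36941868] [[-4.53252250e-04  6.23071814e-01  7.82164503e-01]
 [-3.54836664e-04  7.82164434e-01 -6.23071964e-01]
 [-9.99999834e-01 -5.59949412e-04 -1.33429066e-04]] [ 0.23118064  0.50552477 -0.39165206]
```

View pics/i_w.png

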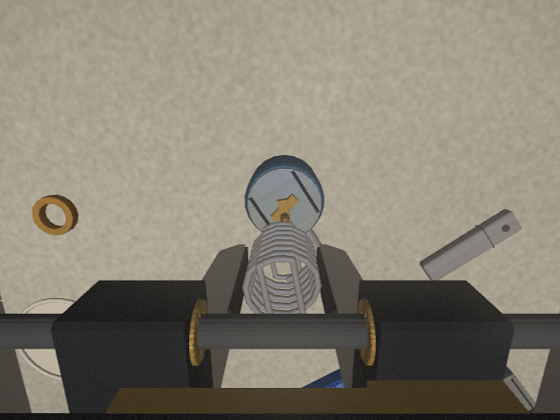

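```bash
python3 -m creep '[0,0,0.06,0.02,0,0,0,0,0,0,0,0,0,0,0]'; python3 -m creep '[0,0,0,0,0]'; python3 -m creep '[0,0,0,0,0]'
python3 - <<'E'
from h import *
st=ctrl.sense(); print(st["tool_pos"],st["tool_rot"][:,1])
a=capture("wrist")[:,:,::-1]
cv2.imwrite("pics/j_w.png",a)
C=cam("wrist",st)
print(proj(C,[.5124,.1936,.111]),proj(C,[.5124,.1936,.106]))
x0,y0=235,150
c=cv2.resize(a[y0:y0+85,x0:x0+98],None,fx=7,fy=7,interpolation=cv2.INTER_CUBIC)
cv2.imwrite('pics/j_c.png',np.clip(c.astype(float)*1.6,0,255).astype(np.uint8))
E
```

```text
t: 7.12
tool_pos: [0.5125, 0.1944, 0.3696]
tool_rot: [[0.0, 0.624, 0.782], [-0.0, 0.782, -0.624], [-1.0, 0.0, 0.0]]
contact_force: [-0.0, -0.1, -0.8]
gripper_width: 0.0373
t: 7.2
tool_pos: [0.5124, 0.1945, 0.3696]
tool_rot: [[-0.0, 0.624, 0.782], [-0.0, 0.782, -0.624], [-1.0, -0.0, 0.0]]
contact_force: [0.9, 0.8, -0.8]
gripper_width: 0.0375
t: 7.28
tool_pos: [0.5124, 0.1945, 0.3697]
tool_rot: [[0.0, 0.624, 0.781], [-0.0, 0.781, -0.624], [-1.0, -0.0, 0.0]]
contact_force: [0.4, -0.8, -0.2]
gripper_width: 0.037
[0.51240329 0.19448767 0.36966951] [ 6.23949497e-01  7.81464667e-01 -7.69714786e-06]
[280.89761009 219.74394555] [280.92011233 217.74261711]
```

View pics/j_c.png

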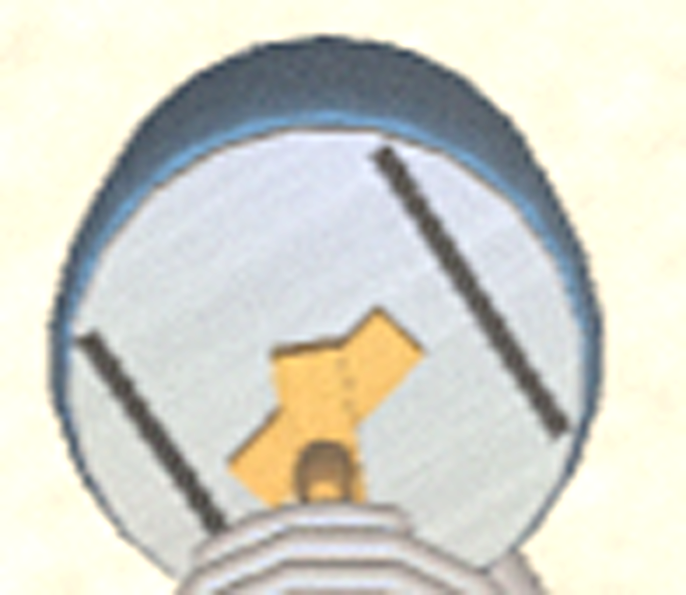

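Run:
```python
from h import *
st=ctrl.sense(); print(st["t"],st["tool_pos"])
C=cam("wrist",st)
P=lambda x,y,z: onz(C,(x+.5)/7-.5+235,(y+.5)/7-.5+150,z)
l=[P(x,y,.079) for x,y in [(230,462),(378,308),(422,352),(268,508)]]
print(np.mean(l,0),[np.arctan2(*(b-a)[[1,0]]) for a,b in((l[0],l[1]),(l[3],l[2]))],np.linalg.norm(l[0]-l[1]),np.linalg.norm(l[1]-l[2]))
k=[P(x,y,.066) for x,y in [(88,338),(383,152),(560,430)]]
d=(k[2]-k[1]);print(np.arctan2(d[1],d[0])); print("seat",(k[0]+k[2])/2)
e=[P(x,y,.066) for x,y in [(68,350),(586,350),(330,128)]]
print((e[0]+e[1])/2,np.linalg.norm(e[0]-e[1]))
```

```text
7.3333 [0.51236207 0.19449663 0.36963651]
[0.51207009 0.19359904 0.079     ] [np.float64(1.7193775709264585), np.float64(1.7114049595806669)] 0.026467776253948673 0.00764313022396968
-0.10541779459737412
seat [0.51258021 0.19337419 0.066     ]
[0.50919566 0.19634504 0.066     ] 0.06558567323005018
```

```bash
python3 -m creep '[0,0.5,-0.02,0.02,0,0,0.5,0,0,0,0,0.5,0,0,0,0,0.2,0,0,0,0,0.2,0,0,0,0,0,0,0,0,0,0,0,0,0]'
python3 - <<'E'
from h import *
st=ctrl.sense(); print(st["tool_pos"])
for n in("wrist","side","top"): cv2.imwrite(f"pics/k_{n}.png",capture(n)[:,:,::-1])
a=cv2.imread("pics/k_wrist.png"); s=cv2.imread("pics/k_side.png")
c=cv2.resize(a[150:250,215:345],None,fx=4,fy=4,interpolation=cv2.INTER_CUBIC)
d=cv2.resize(s[110:200,190:250],None,fx=400/90,fy=400/90,interpolation=cv2.INTER_CUBIC)
cv2.imwrite('pics/k_c.png',np.clip(np.hstack([c,d]).astype(float)*1.6,0,255).astype(np.uint8))
E
```

```text
t: 7.92
tool_pos: [0.5127, 0.1936, 0.3129]
tool_rot: [[0.0, 0.624, 0.781], [-0.0, 0.781, -0.624], [-1.0, 0.0, 0.0]]
contact_force: [-0.1, 0.2, -0.8]
gripper_width: 0.0375
[0.51265021 0.19364542 0.31292422]
```

View pics/k_c.png

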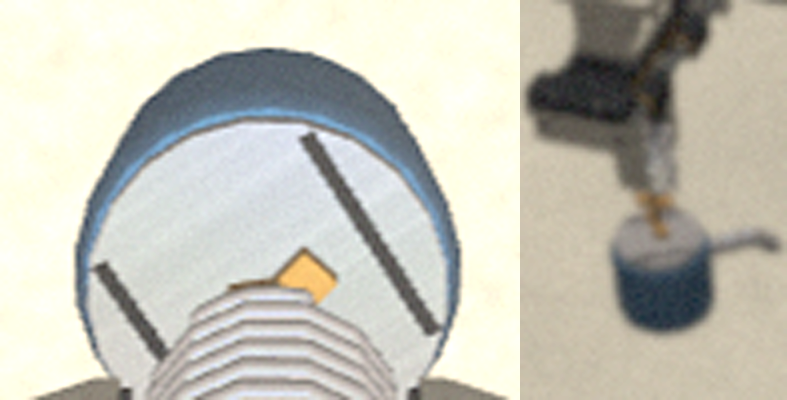

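```bash
python3 -m creep '[0,0.1,0,0,0,0,0.1,0,0,0,0,0.08,0,0,0,0,0,0,0,0]'; python3 -m creep '[0,0.05,0,0,0,0,0.05,0,0,0,0,0,0,0,0]'; python3 -m creep '[0,0.05,0,0,0,0,0.05,0,0,0,0,0,0,0,0]'
```

```text
t: 8.4
tool_pos: [0.5122, 0.1935, 0.3036]
tool_rot: [[-0.001, 0.624, 0.781], [-0.0, 0.781, -0.624], [-1.0, -0.001, -0.001]]
contact_force: [-0.3, 0.6, -0.6]
gripper_width: 0.0372
t: 8.65
tool_pos: [0.5124, 0.1936, 0.3009]
tool_rot: [[-0.001, 0.624, 0.781], [-0.0, 0.781, -0.624], [-1.0, -0.0, -0.0]]
contact_force: [0.6, -0.2, 0.4]
gripper_width: 0.0375
t: 8.9
tool_pos: [0.5124, 0.1936, 0.2979]
tool_rot: [[-0.0, 0.624, 0.781], [-0.0, 0.781, -0.624], [-1.0, -0.0, -0.0]]
contact_force: [0.1, 0.3, -1.2]
gripper_width: 0.0374
```

```bash
python3 -m creep '[0,0.1,0,0,0,0,0.1,0,0,0,0,0,0,0,0]'; python3 -m creep '[0,0.1,0,0,0,0,0.1,0,0,0,0,0.05,0,0,0,0,0,0,0,0,0,0,0,0,0]'
```

```text
t: 9.15
tool_pos: [0.5122, 0.1936, 0.2915]
tool_rot: [[-0.001, 0.624, 0.781], [-0.0, 0.781, -0.624], [-1.0, -0.001, -0.001]]
contact_force: [0.9, -0.1, -0.3]
gripper_width: 0.0375
t: 9.57
tool_pos: [0.5125, 0.1936, 0.2846]
tool_rot: [[-0.0, 0.624, 0.781], [-0.0, 0.781, -0.624], [-1.0, -0.0, -0.0]]
contact_force: [-0.1, 0.4, -0.7]
gripper_width: 0.0372
```

```bash
python3 -m creep '[0,0,0,0,0.8,0,0,0,0,0.8,0,0,0,0,0.8,0,0,0,0,0.8,0,0,0,0,0.8,0,0,0,0,0.4,0,0,0,0,0]'; python3 -m creep '[0,0,0,0,0.8,0,0,0,0,0.8,0,0,0,0,0.8,0,0,0,0,0.8,0,0,0,0,0.8,0,0,0,0,0.3,0,0,0,0,0,0,0,0,0,0]'; python3 -m creep '[0,0,0,0,0]'
```

```text
t: 10.15
tool_pos: [0.5126, 0.1936, 0.2849]
tool_rot: [[0.0, 0.907, 0.421], [0.0, 0.421, -0.907], [-1.0, 0.0, 0.0]]
contact_force: [0.3, -0.8, 0.2]
gripper_width: 0.0371
t: 10.82
tool_pos: [0.5125, 0.1936, 0.2848]
tool_rot: [[0.0, 1.0, -0.012], [0.0, -0.012, -1.0], [-1.0, 0.0, -0.0]]
contact_force: [0.0, -0.2, -0.7]
gripper_width: 0.0372
t: 10.9
tool_pos: [0.5125, 0.1936, 0.2848]
tool_rot: [[0.0, 1.0, -0.013], [0.0, -0.013, -1.0], [-1.0, 0.0, -0.0]]
contact_force: [0.6, 0.2, 0.4]
gripper_width: 0.0373
```

```bash
python3 -m creep '[0,0.1,0,0,0,0,0.07,0,0,0,0,0,0,0,0]'; python3 -m creep '[0,0.05,0,0,0,0,0.05,0,0,0,0,0,0,0,0]'; python3 -m creep '[0,0,0,0,0]'
```

```text
t: 11.15
tool_pos: [0.5123, 0.1935, 0.279]
tool_rot: [[-0.001, 1.0, -0.014], [-0.0, -0.014, -1.0], [-1.0, -0.001, 0.0]]
contact_force: [0.3, 0.2, -0.2]
gripper_width: 0.0373
t: 11.4
tool_pos: [0.5124, 0.1936, 0.2763]
tool_rot: [[-0.001, 1.0, -0.014], [-0.0, -0.014, -1.0], [-1.0, -0.001, 0.0]]
contact_force: [0.0, 0.6, -0.8]
gripper_width: 0.0374
t: 11.48
tool_pos: [0.5125, 0.1936, 0.2765]
tool_rot: [[-0.0, 1.0, -0.014], [-0.0, -0.014, -1.0], [-1.0, -0.0, 0.0]]
contact_force: [1.3, -0.2, -0.4]
gripper_width: 0.0371
```

```bash
python3 -m creep '[0,0.1,0,0,0,0,0.1,0,0,0,0,0,0,0,0]'; python3 -m creep '[0,0.06,0,0,0,0,0,0,0,0,0,0,0,0,0]'; python3 -m creep '[0,0.06,0,0,0,0,0,0,0,0,0,0,0,0,0]';python3 -m creep '[0,0,0,0,0]'
```

```text
t: 11.73
tool_pos: [0.5122, 0.1935, 0.2699]
tool_rot: [[-0.001, 1.0, -0.014], [-0.0, -0.014, -1.0], [-1.0, -0.001, 0.0]]
contact_force: [-0.3, 0.0, -0.6]
gripper_width: 0.0372
t: 11.98
tool_pos: [0.5125, 0.1936, 0.2688]
tool_rot: [[-0.0, 1.0, -0.014], [-0.0, -0.014, -1.0], [-1.0, -0.0, 0.0]]
contact_force: [-0.5, -0.5, -1.0]
gripper_width: 0.0373
t: 12.23
tool_pos: [0.5125, 0.1936, 0.2671]
tool_rot: [[0.0, 1.0, -0.014], [0.0, -0.014, -1.0], [-1.0, 0.0, -0.0]]
contact_force: [0.1, -0.5, -1.1]
gripper_width: 0.0375
t: 12.32
tool_pos: [0.5125, 0.1936, 0.2671]
tool_rot: [[-0.0, 1.0, -0.014], [0.0, -0.014, -1.0], [-1.0, -0.0, -0.0]]
contact_force: [-0.0, -0.3, -1.0]
gripper_width: 0.0377
```

```bash
python3 -m creep '[0,0.03,0,0,0,0,0,0,0,0,0,0,0,0,0]'; python3 -m creep '[0,0.03,0,0,0,0,0,0,0,0,0,0,0,0,0]'; python3 -m creep '[0,0,0,0,0]';python3 -m creep '[0,0,0,0,0]'
```

```text
t: 12.57
tool_pos: [0.5125, 0.1936, 0.2662]
tool_rot: [[0.0, 1.0, -0.014], [0.0, -0.014, -1.0], [-1.0, 0.0, -0.0]]
contact_force: [-0.2, 0.5, 1.1]
gripper_width: 0.0369
t: 12.82
tool_pos: [0.5125, 0.1936, 0.2653]
tool_rot: [[0.0, 1.0, -0.014], [0.0, -0.014, -1.0], [-1.0, 0.0, -0.0]]
contact_force: [-1.3, -0.2, 1.1]
gripper_width: 0.0368
t: 12.9
tool_pos: [0.5125, 0.1936, 0.2653]
tool_rot: [[0.0, 1.0, -0.014], [0.0, -0.014, -1.0], [-1.0, 0.0, -0.0]]
contact_force: [-0.3, 0.3, 1.0]
gripper_width: 0.0374
t: 12.98
tool_pos: [0.5125, 0.1936, 0.2653]
tool_rot: [[0.0, 1.0, -0.014], [0.0, -0.014, -1.0], [-1.0, 0.0, -0.0]]
contact_force: [-0.5, 1.3, 1.4]
gripper_width: 0.0372
```

```bash
python3 -m creep '[0,-0.02,0,0,-0.6,0,0,0,0,-0.8,0,0,0,0,-0.8,0,0,0,0,-0.8,0,0,0,0,-0.8,0,0,0,0,-0.8,0,0,0,0,-0.8,0,0,0,0,-0.8]'; python3 -m creep '[0,0,0,0,-0.8,0,0,0,0,-0.8,0,0,0,0,-0.8,0,0,0,0,-0.8,0,0,0,0,-0.8,0,0,0,0,-0.8,0,0,0,0,-0.8,0,0,0,0,-0.6]'; python3 -m creep '[0,0,0,0,-0.1,0,0,0,0,0,0,0,0,0,0]'
python3 - <<'E'
from h import *
a=capture("wrist")[:,:,::-1]
cv2.imwrite("pics/m_w.png",a)
E
```

```text
t: 13.65
tool_pos: [0.5125, 0.1937, 0.2658]
tool_rot: [[-0.0, 0.803, 0.596], [0.0, 0.596, -0.803], [-1.0, 0.0, -0.0]]
contact_force: [-0.5, 0.4, 1.5]
gripper_width: 0.0373
t: 14.32
tool_pos: [0.5124, 0.1936, 0.2658]
tool_rot: [[-0.0, 0.279, 0.96], [-0.0, 0.96, -0.279], [-1.0, -0.0, -0.0]]
contact_force: [-0.4, 0.4, 0.7]
gripper_width: 0.0373
t: 14.57
tool_pos: [0.5124, 0.1936, 0.2658]
tool_rot: [[-0.0, 0.274, 0.962], [-0.0, 0.962, -0.274], [-1.0, -0.0, -0.0]]
contact_force: [-0.2, -0.3, 1.6]
gripper_width: 0.0368
```

View pics/m_w.png

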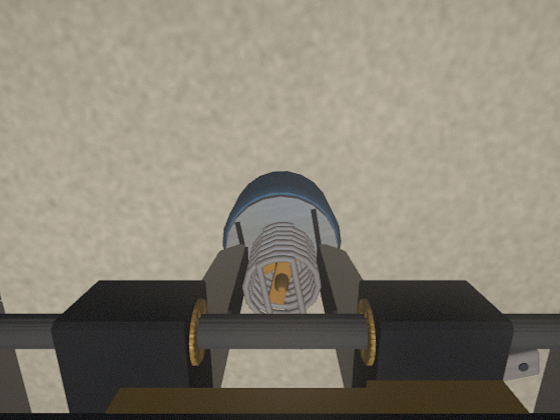

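```bash
python3 -m creep '[60,0,0,0,0,60,0,0,0,0,60,0,0,0,0,60,0,0,0,0,60,0,0,0,0,60,0,0,0,0]'; python3 -m creep '[80,-0.2,0,0,0,80,-0.4,0,0,0,80,-0.6,0,0,0,80,-0.8,0,0,0,80,-0.8,0,0,0,80,-0.6,0,0,0,80,0,0,0,0,80,0,0,0,0]'
python3 - <<'E'
from h import *
import json
st=ctrl.sense(); print(st["tool_pos"])
json.dump({k:np.array(st[k]).tolist() for k in("tool_pos","tool_rot")},open("n.json","w"))
a=capture("wrist")[:,:,::-1]
s=capture("side")[:,:,::-1]
cv2.imwrite("pics/n_w.png",a)
c=cv2.resize(a[150:270,215:345],None,fx=4,fy=4,interpolation=cv2.INTER_CUBIC)
d=cv2.resize(s[120:210,190:250],None,fx=480/90,fy=480/90,interpolation=cv2.INTER_CUBIC)
d=d[:,:270]
cv2.imwrite('pics/n_c.png',np.clip(np.hstack([c,d]).astype(float)*1.5,0,255).astype(np.uint8))
E
```

```text
t: 15.12
tool_pos: [0.5125, 0.1936, 0.2658]
tool_rot: [[-0.0, 0.273, 0.962], [-0.0, 0.962, -0.273], [-1.0, -0.0, -0.0]]
contact_force: [-0.3, 0.0, -0.7]
gripper_width: 0.0559
t: 15.78
tool_pos: [0.5127, 0.1936, 0.3691]
tool_rot: [[0.003, 0.273, 0.962], [0.0, 0.962, -0.273], [-1.0, 0.001, 0.003]]
contact_force: [-1.2, 0.1, -1.3]
gripper_width: 0.0746
[0.5126548  0.19363641 0.36906632]
```

View pics/n_c.png

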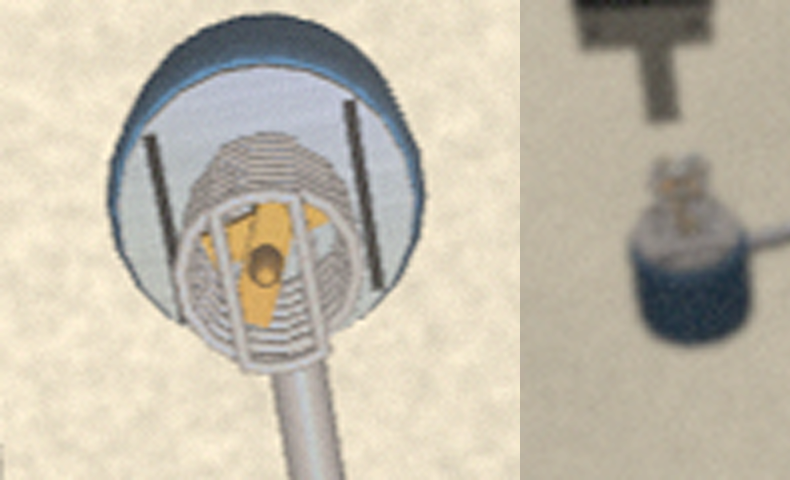

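Run:
```python
from h import *
import json
C=cam("wrist",json.load(open("n.json")))
P=lambda x,y,z: onz(C,(x+.5)/4-.5+215,(y+.5)/4-.5+150,z)
A=lambda a,b:np.arctan2(*(b-a)[[1,0]])
print("top centre",P(268,281,.1145), "diam",np.linalg.norm(P(175,281,.1145)-P(362,281,.1145)))
print("flats",A(P(218,215,.1155),P(245,365,.1155)),A(P(297,195,.1155),P(325,355,.1155)))
print("lines",A(P(150,138,.066),P(183,320,.066)),A(P(350,103,.066),P(379,290,.066)))
```

```text
top centre [0.51272902 0.19385582 0.1145    ] diam 0.03487481199570693
flats -0.11427971157151995 -0.10203493189262261
lines -0.12416915251485237 -0.10698123689394402
```

The spring's top ring is centred on the rod to within 1 mm at the seated height, and its flats are parallel to the lines. I'm handing in.

```bash
python3 -m creep '[80,-0.3,0,0,0,80,0,0,0,0,80,0,0,0,0,80,0,0,0,0]'; python3 -c "
from workcell import ctrl
print(ctrl.finish_job())"
```

```text
t: 16.22
tool_pos: [0.5125, 0.1936, 0.3765]
tool_rot: [[-0.001, 0.273, 0.962], [-0.0, 0.962, -0.273], [-1.0, -0.0, -0.001]]
contact_force: [0.4, 1.0, 0.7]
gripper_width: 0.0744
the job is handed in; nothing more can be done
None
```

The spring is on the dispenser's rod, past both bars and down on the deck. Its flattened sides are parallel to the spout, and I released it and handed the job in at about 16 s.

- **Threading:** I lined the flats up with the upper bar (world yaw about -0.51 rad) and lowered the spring past it. I then turned it clockwise to the lower bar (about -1.42 rad) and lowered it until it touched the deck. It never snagged, and the vertical force readings stayed under 2 N throughout.
- **Last checks (wrist camera, after release):**
  - The top ring was centred within about 0.5 mm of the rod position measured earlier.
  - The flats lay at about -0.11 rad, against -0.11 to -0.12 rad for the deck lines.
  - The spring stood upright in both the wrist and side views, with the gripper open and clear above it.
- **Disagreements:**
  - The fixed top and side cameras put the spring, dish and rod up to about 10 mm differently, so I relied on the wrist camera.
  - The spring also stood about 13 mm off the dish's measured centre.
  - I inferred the foot's height on the deck from where contact began and from the gripping height, not from a direct view.

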